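Tap a clamping wedge tight in a welding fixture

ROBOT

A 7-joint arm with a two-finger parallel gripper is mounted at the origin on the work surface. World frame = base frame: x ahead of the robot, y to its left, z up, the work surface at z = 0. Lengths are in m, angles in rad, forces in N, time in s.
With the tool pointing down it reaches from about 0.425 to 0.925 m from the base axis. Payload 6.8 kg.
Tool frame: the origin (TCP) lies midway between the tips of the shut fingers; the grasp point (between the pads) lies 19 mm behind it; z points along the fingers, y is the line along which they close (so a half turn about z gives the same grasp; the last joint's range is limited). The gripper opens to 88 mm and grips with 3 to 60 N. Pads are 20 mm wide; open, the fingers measure 115 mm over their backs; the gripper's body (75 mm by 178 mm) begins 61 mm behind the grasp point.
Start: joints at [-1.303, 0.477, 0.022, 1.555, -0.011, 1.109, -0.083], TCP at [0.248, 0.628, 0.223] pointing down, gripper open.
Joint ranges: [-2.96, 2.96], [-0.34, 2.1], [-1.41, 1.46], [0.24, 2.44], [-1.37, 4.51], [0.17, 1.92], [-2.96, 2.96]. Speed limits (rad/s): [2.39, 2.39, 3.14, 3.14, 3.14, 3.14, 3.14].

INTERFACE

Orientations are given as a unit quaternion [w, x, y, z].
In Python, from plant import robot gives the robot as it stands.
- The arm moves only by the tool jog_arm, never from a script. Its argument "series" is one flat list of numbers, 5 for each row, row after row: the finger opening in mm, from 0 to 87.8, then the shift along the tool's x, y, z in mm, then the turn about the tool's z in rad. A call has 1 to 8 rows; each row is the pose to reach, as a shift and turn from the pose commanded when the call began, along the tool's axes at that moment; what a row does not reach only later rows make up. A row lasts 1/10 s, in which the tool goes at most 50 mm and 8.59 degrees, less where a joint would pass 70% of its speed; a pose out of reach is approached as far as the arm can. A call with a gripper value outside its range is refused whole. The fingers move at their own pace and stop on an object; the grip force is fixed at half the most. Time passes only in rows, so rows that repeat a pose let the fingers close. It gives the time, the measured TCP pose, the force, the opening and the grip force at its end, in the units of the state.
- robot.get_obs(): the state, without advancing time (a new reading comes with each control period).
- robot.read_camera(name): name is "scene" or "top" or "wrist"; returns the picture (480x640x3 uint8, red, green, blue); there is no depth.
- robot.camera_model(name): a dict with "intrinsics" (3x3 intrinsics, pixels), "rvec" (rotation vector, rad) and "tvec" (3), from world to camera coordinates, as OpenCV has them. Camera axes: x right, y down, z forward; pixel columns grow to the right and rows downward; lengths in m; the calibration is good to about 2 mm. The wrist camera is an equidistant fisheye: a pixel r from the principal point sees the ray r / f radians off the axis. A picture is of the moment at which its call begins: read the wrist's pose just before it. camera_model takes no time and is no camera call; for the wrist camera it gives the pose at the moment of the call.
- robot.finish_job(): hands the job in; it is judged then, once.
The state is a dict: "clock": time; "joint_positions": joint angles; "joint_velocities": joint speeds; "effort": joint torques, N m; "tcp_pos": TCP position; "tool_rot": TCP orientation; "ft_force": force on the tool from outside, world axes, zero at the start; "moment": the same for the moment, N m; "gripper_width": finger opening in m; "grasp_force": force on a finger pad.
Only numpy, scipy, OpenCV 4.12 (cv2) and the standard library are available. Lean on these libraries where they do the work, as an engineer would, in place of code of your own. Each camera call takes 0.05 s, during which the arm holds its last target. There are 200 camera calls.

TASK

The square aluminium tube lies loose in the welding fixture on the bench. Pick up the hammer and tap the butt end of the steel wedge in with a few separate taps, drawing the hammer clear between them, until the wedge stops advancing and one last tap finds it tight, with the tube pressed home against the fence. Then set the hammer down on the bench, clear of the fixture; do not push the wedge with the gripper, do not drop the hammer, and leave the other things where they are.

Things in the scene. Friction and masses are not known exactly. Their poses are not given: they have to be found in the camera images.
- fixture: Fixed dark steel plate 200 (x) by 230 (y, -110 to +120) by 12 mm thick; origin on its underside, z up. On it, grey, in its own axes: fence with working face at x = +60 mm and end stop with face at y = +100 mm, tops 50 mm above the bench; tapered guide bar x -55 to about 0 mm, top at 45 mm. The wedge lies between bar and tube, its thick butt sticking out past the plate's -y edge.
- wedge (a joint): How far the bare steel wedge is driven, m: 0 backed out, 0.060 home, where it stops dead; starts 0 to 0.015. It slides along the fixture's (0.141, 0.990, 0), mostly +y, and stays where left: friction about 5 N, up to 12 N when also pushing the tube. Wedge 190 mm long, 42 mm high (13 to 55 mm above the bench), 41 mm thick at the butt, 14 at the tip.
- wedge_butt (a point): Centre of the wedge's flat butt face (41 mm wide, 42 mm high, facing the fixture's -y), about 34 mm above the bench. This is the face to be struck, towards the fixture's +y. Moves with the wedge; axes as the fixture's.
- tube: Workpiece: square aluminium tube 40 by 40 mm, 180 mm long along its y, origin at the centre of its underside, lying loose on the fixture's plate along the fixture's y, 3 to 5 mm short of the fence. Home against the fence, its origin is at fixture x = +40 mm. The wedge pushes it there.
- hammer: Club hammer 218 mm long, 0.45 kg, lying flat on the bench. Origin under the grip point of the handle; x along the handle to the head, y along the head, z up. Square steel head 36 by 90 (y) by 36 mm centred 55 mm ahead of the origin, flat striking faces at y = +45 and -45 mm; wooden handle 22 mm wide, 26 mm high, mid-height 18 mm above the underside, running back 145 mm.
- hammer_head (a point): Centre of the hammer head.
- wrench: Bystander: steel open wrench 190 mm long lying flat near the hammer; leave it.
- screwdriver: Bystander: screwdriver 200 mm long lying beyond the fixture.
- spray_can: Bystander: white spray can, 64 mm diameter, 200 mm tall, far right.
- paint_tin: Bystander: jar, 90 mm diameter, 100 mm tall, with a steel lid, right of the screwdriver.
- carton: Bystander: cardboard box 90 by 140 by 70 mm, left of the fixture.
- offcut: Bystander: 80 mm offcut of the same 40 mm square tube, left.
- plate: Bystander: drilled aluminium plate 120 by 90 by 5 mm, near left.
Not all that is in view belongs to the job. Of the things shaped like the tube, the aluminium one is meant.

How it is judged:
By the outcome, as a careful person would: the job done as asked, in the order asked, and still so for the second after the job is handed in, with the robot touching nothing.
It also fails if it takes over 53 s, if anything falls off the work surface, if the arm or the gripper's body presses on something with over 40 N, if the wrist force passes 120 N, or if a joint passes its speed limit or range.

## Working session

There is one attempt and no reset: what is moved stays moved. The work goes in short steps, Python scripts to look and compute and a tool call to move; the robot and the scene stay as the last step left them, time stands still between calls to the robot, and variables do not carry over. Pictures are saved under pics/ and viewed, at most 10 in all, crops included, and the job is handed in when it is done.

Besides the shell and the picture viewer there is one more tool, called as name(argument=value, ...), one argument or row to a line, values as JSON. jog_arm: Moves the arm, as the interface text tells. Its arguments: {"type":"object","properties":{"series":{"type":"array","items":{"type":"number"}}},"required":["series"]}

```bash
mkdir -p pics; cat > h.py <<'E'
import numpy as np,cv2
from scipy.spatial.transform import Rotation as R
from plant import robot
def snap(c,f):
    m=robot.camera_model(c); im=robot.read_camera(c); cv2.imwrite('pics/'+f,im[:,:,::-1]); return im,m
def ray(m,u,v,fish=False):
    K=np.array(m['intrinsics']); x=np.array([(u-K[0,2])/K[0,0],(v-K[1,2])/K[1,1]])
    if fish:
        t=np.linalg.norm(x); d=np.r_[x/max(t,1e-9)*np.sin(t),np.cos(t)]
    else: d=np.r_[x,1]
    Rm=R.from_rotvec(np.ravel(m['rvec'])).as_matrix(); return -Rm.T@np.ravel(m['tvec']),Rm.T@d
def at(m,u,v,z,fish=False):
    o,d=ray(m,u,v,fish); return (o+d*(z-o[2])/d[2]).round(4)
def tool():
    o=robot.get_obs(); q=o['tool_rot']; return np.array(o['tcp_pos']),R.from_quat(np.roll(q,-1))
E
python3 - <<'E'
from h import *
for c in('scene','top'): 
    im,m=snap(c,c+'0.png'); print(c,m)
o=robot.get_obs();print(o)
p,r=tool();print(r.as_matrix().round(3))
E
```

```text
scene {'intrinsics': array([[559.61873056,   0.        , 320.04776897],
       [  0.        , 559.61873056, 240.25976311],
       [  0.        ,   0.        ,   1.        ]]), 'rvec': array([ 1.59821076,  2.17180509, -0.70157239]), 'tvec': array([ 0.1030186 , -0.37358245,  1.8560587 ])}
top {'intrinsics': array([[502.03619826,   0.        , 310.74157315],
       [  0.        , 502.03619826, 246.99866962],
       [  0.        ,   0.        ,   1.        ]]), 'rvec': array([ 2.12967394, -2.09066904,  0.2212627 ]), 'tvec': array([0.02473837, 0.51926932, 1.20779787])}
{'clock': 0.1, 'joint_positions': array([-1.30311944,  0.47774593,  0.02233656,  1.55629847, -0.01147324,
        1.10928567, -0.08310737]), 'joint_velocities': array([ 0.00184739, -0.00155764,  0.00139527, -0.00098572,  0.00039461,
        0.00124602,  0.00026195]), 'effort': array([ 3.87717242e-03, -5.84089851e+01,  1.53919179e+00, -2.73314095e+01,
       -5.44299139e-02,  1.30652497e-02,  7.71457599e-05]), 'tcp_pos': array([0.24754473, 0.62741493, 0.22178257]), 'tool_rot': array([-8.18761239e-05,  1.86769847e-01,  9.82403368e-01, -8.00442731e-04]), 'ft_force': array([-0.54726767,  0.02945205,  0.42462804]), 'moment': array([-0.01232376,  0.03657691,  0.00481487]), 'grasp_force': 0.0, 'gripper_width': 0.08819812429997531}
[[-0.93   0.367 -0.   ]
 [ 0.367  0.93  -0.002]
 [-0.    -0.002 -1.   ]]
```

View pics/top0.png

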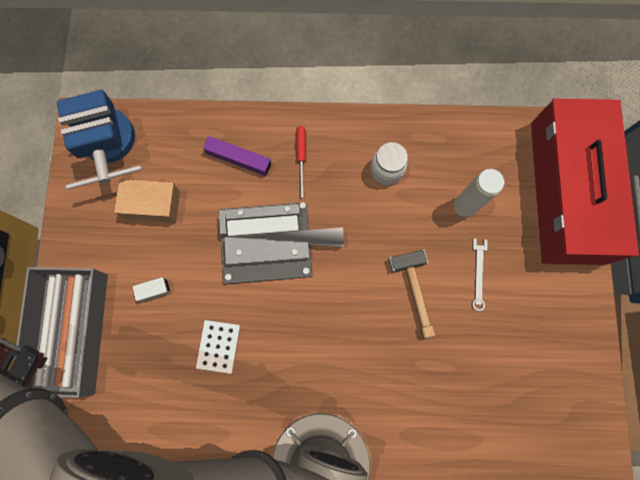

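View pics/scene0.png

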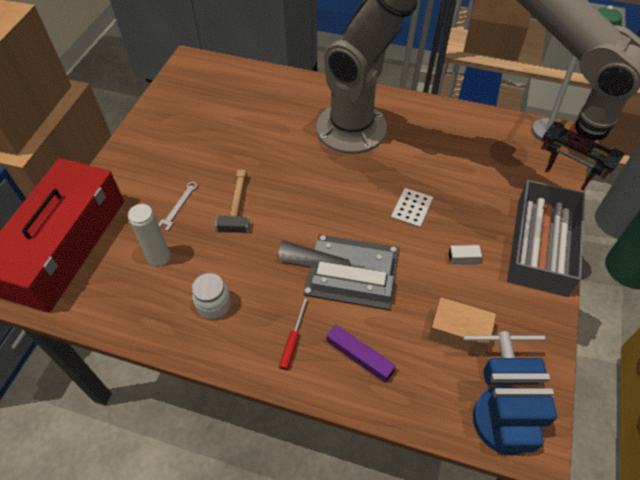

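The top view shows the fixture at (265,243), with the wedge butt at (343,237) pointing right. The hammer head is at (408,260) and its handle end at (428,335). Tube-like things are the pale tube in the fixture (262,227), the purple bar (237,155), the offcut (150,289) and the stock in the tray (65,330). The one in the fixture is pale aluminium and lies along the fence, so it fits the description. I'll confirm it in a crop.

```bash
python3 - <<'E'
import cv2
a=cv2.imread('pics/top0.png')
cv2.imwrite('pics/c.png',cv2.resize(a[195:345,205:445],(800,500),interpolation=cv2.INTER_CUBIC))
E
```

```text
(no output)
```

View pics/c.png

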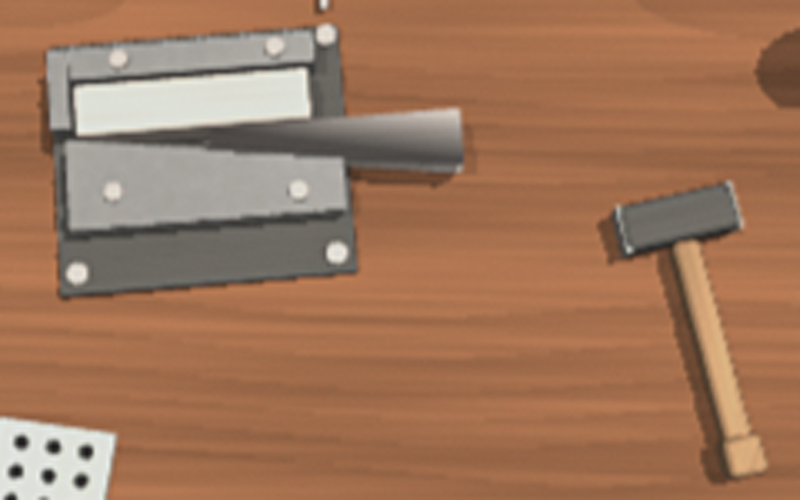

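The crop confirms it: the pale aluminium tube lies in the fixture under the fence. The butt edge is at crop x≈461, y 109–170, and the hammer head corners are (615,207), (732,182), (743,229) and (628,256).

```bash
python3 - <<'E'
from h import *
m=robot.camera_model('top')
P=lambda u,v,z:at(m,205+(u+.5)/3.3333-.5,195+(v+.5)/3.3333-.5,z)
for n,u,v,z in [('butt1',461,109,.055),('butt2',462,168,.055),('plateBL',62,297,.012),('plateBR',356,271,.012),('fenceL',75,82,.05),('fenceR',314,63,.05),
('tubeL',76,136,.052),('tubeR',310,118,.052),('h1',615,207,.036),('h2',732,182,.036),('h3',743,229,.036),('h4',628,256,.036),('hend',744,475,.031),('hneck',686,243,.031)]: print(n,P(u,v,z))
c=sum(P(u,v,.036) for u,v in((615,207),(732,182),(743,229),(628,256)))/4; print('head',c)
p,r=tool()
print('cam',np.array(robot.camera_model('wrist')['intrinsics']), ray(robot.camera_model('wrist'),320,240,True))
for T in ([.45,-.2,.25],):
  print(r.inv().apply(np.array(T)-p))
E
```

```text
butt1 [ 0.5711 -0.0464  0.055 ]
butt2 [ 0.5252 -0.0474  0.055 ]
plateBL [0.4274 0.2567 0.012 ]
plateBR [0.4518 0.0312 0.012 ]
fenceL [0.5882 0.2491 0.05  ]
fenceR [0.6067 0.0664 0.05  ]
tubeL [0.5453 0.2458 0.052 ]
tubeR [0.5627 0.0684 0.052 ]
h1 [ 0.5011 -0.1654  0.036 ]
h2 [ 0.5222 -0.2552  0.036 ]
h3 [ 0.4858 -0.2625  0.036 ]
h4 [ 0.4634 -0.1747  0.036 ]
hend [ 0.3016 -0.2589  0.031 ]
hneck [ 0.4751 -0.2199  0.031 ]
head [ 0.493125 -0.21445   0.036   ]
cam [[371.64829954   0.         318.33659599]
 [  0.         371.64829954 240.96749197]
 [  0.           0.           1.        ]] (array([0.17716421, 0.65669674, 0.38462199]), array([ 0.25631077, -0.09885012, -0.96152662]))
[-0.49196848 -0.69543942 -0.02703451]
```

```bash
cat >> h.py <<'E'
def go(T,yaw=None):
    """T world TCP, yaw deg of tool y axis in world -> mm shift, turn"""
    p,r=tool(); y=r.as_matrix()[:,1]; a=np.degrees(np.arctan2(y[1],y[0]))
    d=r.inv().apply(np.array(T)-p)*1000
    print('tcp',p.round(4),'yaw',a.round(2),'shift',d.round(1),'turn',0 if yaw is None else -np.radians(yaw-a).round(4))
E
python3 -c "
from h import *
go([.45,.27,.22],103.1)
go([.48,.1,.22],103.1)"
```

```text
tcp [0.2475 0.6274 0.2218] yaw 68.47 shift [-319.5 -258.2    2.2] turn -0.6044
tcp [0.2475 0.6274 0.2218] yaw 68.47 shift [-409.8 -405.3    2.5] turn -0.6044
```

jog_arm(
  series=[87,-320,-258,0,-0.604,87,-320,-258,0,-0.604,87,-320,-258,0,-0.604,87,-320,-258,0,-0.604,87,-320,-258,0,-0.604,87,-320,-258,0,-0.604,87,-320,-258,0,-0.604,87,-320,-258,0,-0.604],
)

```text
clock: 0.9
tcp_pos: [0.4457, 0.2781, 0.2225]
tool_rot: [-0.0, -0.114, 0.993, -0.0]
ft_force: [0.9, 0.7, 0.6]
gripper_width: 0.0871
grasp_force: 0.0
```

```bash
python3 -c "
from h import *
go([.457,-.06,.22],103.1)
go([.457,-.2225,.16],103.1)"
```

```text
tcp [0.4457 0.2781 0.2225] yaw 103.08 shift [  65.5 -331.9    2.6] turn -0.0004
tcp [0.4457 0.2781 0.2225] yaw 103.08 shift [ 102.2 -490.2   62.6] turn -0.0004
```

jog_arm(
  series=[87,102,-490,40,0,87,102,-490,40,0,87,102,-490,40,0,87,102,-490,40,0,87,102,-490,40,0,87,102,-490,40,0,87,102,-490,40,0,87,102,-490,40,0],
)

```text
clock: 1.7
tcp_pos: [0.4538, -0.1203, 0.1907]
tool_rot: [0.0, -0.114, 0.993, 0.0]
ft_force: [1.4, 0.3, 0.8]
gripper_width: 0.0872
grasp_force: 0.0
```

```bash
python3 -c "
from h import *
go([.457,-.2225,.16],103.1)"
```

```text
tcp [ 0.4538 -0.1203  0.1907] yaw 103.09 shift [  20.  -100.3   30.6] turn -0.0001
```

jog_arm(
  series=[87,20,-95,30,0,87,20,-95,30,0,87,20,-95,30,0,87,20,-95,30,0,87,20,-95,30,0],
)

```text
clock: 2.2
tcp_pos: [0.4565, -0.2142, 0.1607]
tool_rot: [-0.0, -0.115, 0.993, 0.0]
ft_force: [0.5, 0.3, -0.2]
gripper_width: 0.0872
grasp_force: 0.0
```

```bash
python3 -c "
from h import *
im,m=snap('wrist','w1.png')
go([.457,-.2225,.16],103.1)
x0=ray(m,320,240,1);print(x0)"
```

```text
tcp [ 0.4567 -0.2138  0.1609] yaw 103.22 shift [ 1.7 -8.5  0.9] turn 0.002
(array([ 0.38277592, -0.23038002,  0.32355939]), array([ 0.26579343,  0.06673009, -0.96171771]))
```

View pics/w1.png

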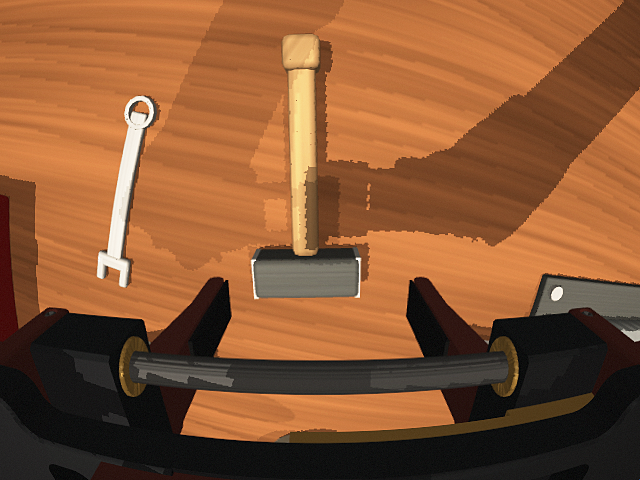

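The wrist view shows the hammer head's top face at (252–360, 262–298). The handle runs from (306,250) to (302,70), and the wrench is well clear at left.

```bash
python3 -c "
from h import *
m=robot.camera_model('wrist')
P=lambda u,v,z:at(m,u,v,z,1)
for a in [(257,298),(360,297),(360,262),(252,262)]: print(P(*a,.036))
c=sum(P(*a,.036) for a in [(257,298),(360,297),(360,262),(252,262)])/4
n=P(306,250,.031);e=P(302,72,.031);print('c',c,'neck',n,'end',e,np.degrees(np.arctan2(*(n-e)[1::-1])))
"
```

```text
[ 0.5253 -0.2508  0.036 ]
[ 0.504  -0.1652  0.036 ]
[ 0.4734 -0.1737  0.036 ]
[ 0.4939 -0.2606  0.036 ]
c [ 0.49915  -0.212575  0.036   ] neck [ 0.475 -0.219  0.031] end [ 0.3357 -0.2542  0.031 ] 14.181320249826275
```

jog_arm(
  series=[87,0,-9,50,-0.008,87,0,-9,100,-0.008,87,0,-9,120,-0.008,87,0,-9,120,-0.008],
)

```text
clock: 2.65
tcp_pos: [0.4568, -0.2217, 0.0385]
tool_rot: [-0.002, -0.119, 0.993, 0.001]
ft_force: [-0.6, 1.0, -0.1]
gripper_width: 0.0872
grasp_force: 0.0
```

```bash
python3 -c "
from h import *
go([.459,-.2225,.0055],103.7)"
```

```text
tcp [ 0.4568 -0.2217  0.0385] yaw 103.69 shift [-2.1 -1.4 33. ] turn -0.0002
```

jog_arm(
  series=[87,-2,-1,32,0,87,-2,-1,32,0,87,-2,-1,32,0],
)

```text
clock: 2.95
tcp_pos: [0.4613, -0.2243, 0.0101]
tool_rot: [0.0, -0.118, 0.993, 0.0]
ft_force: [-0.4, -0.4, 0.4]
gripper_width: 0.0874
grasp_force: 0.0
```

jog_arm(
  series=[87,0,0,4,0,20,0,0,4,0,5,0,0,4,0,5,0,0,4,0,5,0,0,4,0,5,0,0,4,0,5,0,0,4,0,5,0,0,4,0],
)

```text
clock: 3.75
tcp_pos: [0.4605, -0.2247, 0.0047]
tool_rot: [-0.0, -0.118, 0.993, 0.0]
ft_force: [-0.6, 0.5, 0.2]
gripper_width: 0.0345
grasp_force: 0.0
```

jog_arm(
  series=[5,0,0,0,0,5,0,0,0,0,5,0,0,0,0,5,0,0,0,0,5,0,0,0,0],
)

```text
clock: 4.25
tcp_pos: [0.4605, -0.2248, 0.0047]
tool_rot: [-0.0, -0.118, 0.993, 0.0]
ft_force: [-0.3, 0.0, -1.1]
gripper_width: 0.0219
grasp_force: 30.0
```

jog_arm(
  series=[5,0,0,-15,0,5,0,0,-30,0,5,0,0,-30,0,5,0,0,-30,0],
)

```text
clock: 4.65
tcp_pos: [0.4603, -0.2245, 0.0344]
tool_rot: [-0.0, -0.118, 0.993, 0.0]
ft_force: [-0.5, 0.5, -4.5]
gripper_width: 0.0219
grasp_force: 30.0
```

```bash
python3 -c "
from h import *
print(robot.get_obs()['moment'])
go([.525,-.156,.034],96)"
```

```text
[ 0.01385443  0.0763585  -0.03515209]
tcp [ 0.4603 -0.2245  0.0344] yaw 103.54 shift [-79.   51.4   0.4] turn 0.1317
```

jog_arm(
  series=[5,-30,20,0,0.04,5,-60,40,5,0.1,5,-79,51,12,0.132,5,-79,51,12,0.132,5,-79,51,12,0.132],
)

```text
clock: 5.15
tcp_pos: [0.5245, -0.1562, 0.0215]
tool_rot: [-0.001, -0.053, 0.999, 0.0]
ft_force: [-0.9, 0.2, -5.4]
gripper_width: 0.0217
grasp_force: 30.0
```

```bash
python3 - <<'E'
from h import *
im,m=snap('top','t1.png')
a=cv2.imread('pics/t1.png')
cv2.imwrite('pics/t1c.png',cv2.resize(a[180:330,205:445],(800,500),interpolation=cv2.INTER_CUBIC))
im,m=snap('wrist','w2.png')
go([.525,-.156,.021],96)
E
```

```text
tcp [ 0.524  -0.1577  0.0222] yaw 95.9 shift [-1.2  1.6  1.2] turn -0.0017
```

View pics/w2.png

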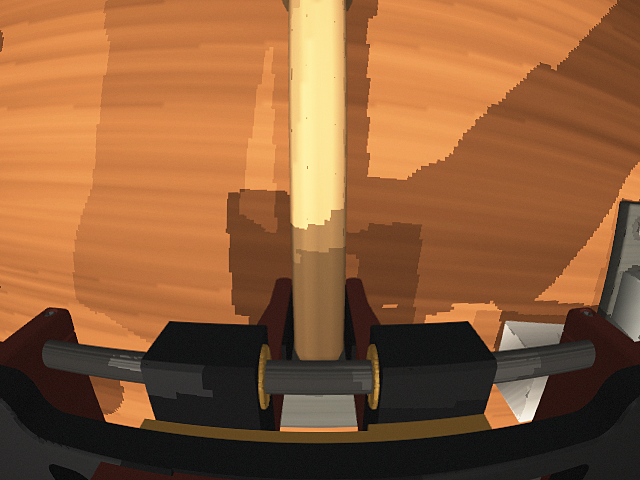

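The wrist view shows the handle straight between the pads at (318,300) and the wedge at right, about (525,370). Now the first tap.

jog_arm(
  series=[5,0,30,0,0,5,0,55,0,0,5,0,75,0,0,5,0,55,0,0,5,0,20,0,0,5,0,10,0,0,5,0,10,0,0],
)

```text
clock: 5.95
tcp_pos: [0.5235, -0.1502, 0.023]
tool_rot: [0.0, -0.049, 0.999, -0.001]
ft_force: [0.1, 0.2, -4.8]
gripper_width: 0.022
grasp_force: 30.0
```

```bash
python3 - <<'E'
from h import *
im,m=snap('top','t2.png')
a=cv2.imread('pics/t1.png');b=cv2.imread('pics/t2.png')
f=lambda a:cv2.resize(a[195:285,215:415],(800,300)if 0 else (660,297),interpolation=cv2.INTER_CUBIC)
cv2.imwrite('pics/c2.png',np.vstack([f(a),f(b)]))
print(robot.get_obs()['gripper_width'])
go([.525,-.156,.021],96)
E
```

```text
0.022088217096846843
tcp [ 0.5235 -0.1481  0.0228] yaw 95.78 shift [-0.7 -8.1  1.8] turn -0.0038
```

View pics/c2.png

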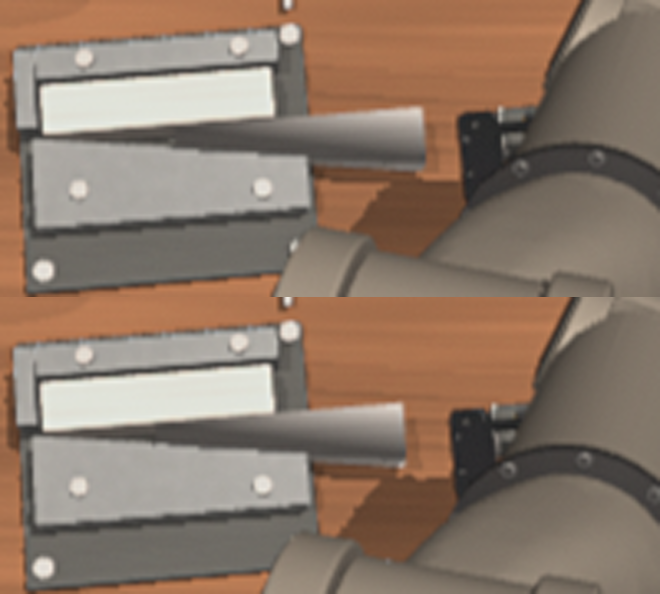

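The top crops show the butt edge moving from x=424 to x=404, which is about 14 mm. The arm is clear of the butt. Second tap.

jog_arm(
  series=[5,0,35,0,0,5,0,60,0,0,5,0,80,0,0,5,0,60,0,0,5,0,25,0,0,5,0,15,0,0,5,0,15,0,0],
)

```text
clock: 6.7
tcp_pos: [0.5224, -0.1329, 0.0228]
tool_rot: [-0.0, -0.051, 0.999, -0.0]
ft_force: [0.1, 0.4, -4.6]
gripper_width: 0.0218
grasp_force: 30.0
```

```bash
cat >> h.py <<'E'
def butt(im,m):
    "butt top edge y in fixture coords, from darkening along the wedge's axis (bright grey -> brown)"
    o=np.array([.5396,.1495]);a=np.radians(6);X=np.array([np.cos(a),np.sin(a)]);Y=np.array([-X[1],X[0]])
    Rv,t,K=np.ravel(m['rvec']),np.ravel(m['tvec']),m['intrinsics']
    ys=np.arange(-.215,-.105,.0005);res=[]
    for xo in(-.004,0,.004,.008):
        w=np.array([np.r_[o+X*(xo-.008+.141*(y+.197)-.002)+Y*y,.055] for y in ys])
        uv=cv2.projectPoints(w,Rv,t,K,None)[0].reshape(-1,1,2).astype(np.float32)
        c=cv2.remap(im.astype(np.float32),uv,None,cv2.INTER_LINEAR)[:,0]
        s=c[:,0]-c[:,2]   # brown has r>>b
        res.append(ys[np.where(s>25)[0].max()if 0 else np.argmax(s<25)])
    return np.round(res,4)
E
python3 - <<'E'
from h import *
for f in('top0','t1','t2'): print(butt(cv2.imread('pics/%s.png'%f)[:,:,::-1],robot.camera_model('top')))
im,m=snap('top','t3.png'); print(butt(im,m))
o=robot.get_obs();print(o['gripper_width'],o['moment'])
go([.525,-.156,.021],96)
E
```

```text
[-0.1945 -0.195  -0.195  -0.195 ]
[-0.1945 -0.195  -0.195  -0.195 ]
[-0.1795 -0.18   -0.18   -0.18  ]
[-0.215 -0.215 -0.215 -0.215]
0.021845299095398892 [ 0.04191605  0.05672617 -0.03777747]
tcp [ 0.5223 -0.1312  0.0226] yaw 95.92 shift [ -0.1 -24.9   1.6] turn -0.0014
```

```bash
sed -i 's/np.where(s>25)\[0\].max()if 0 else np.argmax(s<25)/np.where(s>25)[0].max(initial=0)/' h.py
python3 - <<'E'
from h import *
for f in('t2','t3'): print(butt(cv2.imread('pics/%s.png'%f)[:,:,::-1],robot.camera_model('top')))
E
```

```text
[-0.18   -0.1805 -0.1805 -0.1805]
[-0.1625 -0.1625 -0.163  -0.163 ]
```

jog_arm(
  series=[5,-5,35,0,0,5,-5,62,0,0,5,-5,82,0,0,5,-5,62,0,0,5,-5,25,0,0,5,-5,20,0,0,5,-5,20,0,0],
)

```text
clock: 7.45
tcp_pos: [0.5253, -0.1111, 0.0227]
tool_rot: [-0.0, -0.052, 0.999, 0.0]
ft_force: [-0.1, 1.1, -4.6]
gripper_width: 0.0217
grasp_force: 30.0
```

```bash
python3 - <<'E'
from h import *
im,m=snap('top','t4.png'); print(butt(im,m))
o=robot.get_obs();print(o['gripper_width'],o['moment'])
go([.525,-.156,.021],96)
E
```

```text
[-0.1445 -0.145  -0.145  -0.145 ]
0.0217394057225794 [ 0.08132837  0.00930685 -0.01010663]
tcp [ 0.5253 -0.1098  0.0225] yaw 96.01 shift [  5.1 -45.9   1.5] turn 0.0002
```

jog_arm(
  series=[5,0,30,0,0,5,0,55,0,0,5,0,72,0,0,5,0,50,0,0,5,0,20,0,0,5,0,5,0,0,5,0,5,0,0],
)

```text
clock: 8.2
tcp_pos: [0.5251, -0.1075, 0.0228]
tool_rot: [0.0, -0.051, 0.999, -0.0]
ft_force: [0.4, -0.1, -3.6]
gripper_width: 0.0213
grasp_force: 30.0
```

```bash
python3 - <<'E'
from h import *
im,m=snap('top','t5.png'); print(butt(im,m))
o=robot.get_obs();print(o['gripper_width'],o['moment'])
go([.525,-.156,.021],96)
E
```

```text
[-0.1395 -0.1395 -0.1395 -0.1385]
0.021922816901751168 [ 0.10596991  0.08695728 -0.02576885]
tcp [ 0.525  -0.1058  0.0226] yaw 95.92 shift [  5.1 -49.9   1.6] turn -0.0014
```

jog_arm(
  series=[5,0,30,0,0,5,0,54,0,0,5,0,73,0,0,5,0,50,0,0,5,0,20,0,0,5,0,0,0,0,5,0,0,0,0],
)

```text
clock: 8.95
tcp_pos: [0.5252, -0.1078, 0.0229]
tool_rot: [0.0, -0.051, 0.999, -0.0]
ft_force: [-0.0, -0.3, -4.3]
gripper_width: 0.0221
grasp_force: 30.0
```

```bash
python3 - <<'E'
from h import *
im,m=snap('top','t6.png'); print(butt(im,m))
o=robot.get_obs();print(o['gripper_width'],o['moment'])
go([.525,-.156,.021],96)
E
```

```text
[-0.1395 -0.1395 -0.1395 -0.139 ]
0.021745325600333626 [0.12318789 0.03756882 0.00582995]
tcp [ 0.525  -0.1058  0.0227] yaw 95.92 shift [  5.2 -50.    1.6] turn -0.0013
```

jog_arm(
  series=[5,0,30,0,0,5,0,55,0,0,5,0,76,0,0,5,0,76,0,0],
)

```text
clock: 9.4
tcp_pos: [0.5126, -0.0368, 0.0221]
tool_rot: [-0.003, -0.05, 0.999, -0.004]
ft_force: [-5.0, -23.9, -1.3]
gripper_width: 0.0226
grasp_force: 29.5
```

jog_arm(
  series=[5,0,-25,0,0,5,0,-60,0,0,5,0,-76,0,0,5,0,-76,0,0],
)

```text
clock: 9.8
tcp_pos: [0.5251, -0.107, 0.0228]
tool_rot: [-0.0, -0.051, 0.999, -0.0]
ft_force: [-0.3, -0.6, -5.8]
gripper_width: 0.0215
grasp_force: 30.0
```

```bash
python3 - <<'E'
from h import *
im,m=snap('top','t7.png'); print(butt(im,m))
a=cv2.imread('pics/t7.png')
cv2.imwrite('pics/c7.png',cv2.resize(a[195:285,215:415],(800,360),interpolation=cv2.INTER_CUBIC))
o=robot.get_obs();print(o['gripper_width'],o['moment'])
go([.525,-.156,.021],96)
E
```

```text
[-0.1395 -0.1395 -0.1395 -0.1385]
0.021984044675597874 [0.14281576 0.03509812 0.0051558 ]
tcp [ 0.525  -0.105   0.0226] yaw 95.98 shift [  5.3 -50.7   1.5] turn -0.0003
```

View pics/c7.png

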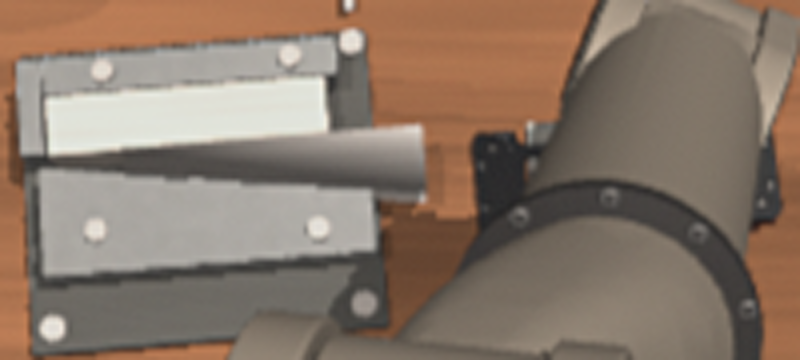

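The wedge is home and held still under 24 N, with no gap between tube and fence. I'll give one last clean, short tap to confirm, then back off.

jog_arm(
  series=[5,0,30,0,0,5,0,55,0,0,5,0,76,0,0,5,0,40,0,0,5,0,0,0,0,5,0,-40,0,0,5,0,-50,0,0],
)

```text
clock: 10.55
tcp_pos: [0.5306, -0.1586, 0.023]
tool_rot: [0.0, -0.051, 0.999, -0.001]
ft_force: [0.1, -0.4, -4.7]
gripper_width: 0.0218
grasp_force: 30.0
```

```bash
python3 - <<'E'
from h import *
im,m=snap('top','t8.png'); print(butt(im,m))
o=robot.get_obs();print(o['gripper_width'],o['moment'])
go([.4605,-.2235,.0227],103.5)
E
```

```text
[-0.1395 -0.1395 -0.1395 -0.1385]
0.02195453188710326 [-0.11722058 -0.01705602  0.01757404]
tcp [ 0.5305 -0.1583  0.0229] yaw 95.82 shift [ 76.3 -57.8   0.3] turn -0.1341
```

Still tight. I'll return to the original hammer spot and lower it there.

jog_arm(
  series=[5,25,-20,0,-0.05,5,50,-40,0,-0.1,5,76,-58,0,-0.134,5,76,-58,0,-0.134,5,76,-58,8,-0.134,5,76,-58,8,-0.134,5,76,-58,12,-0.134,5,76,-58,12,-0.134],
)

```text
clock: 11.4
tcp_pos: [0.4613, -0.2204, 0.0101]
tool_rot: [-0.0, -0.12, 0.993, 0.0]
ft_force: [-0.0, -0.6, -4.3]
gripper_width: 0.0217
grasp_force: 30.0
```

jog_arm(
  series=[5,0,0,2,0,5,0,0,4,0,5,0,0,5,0,5,0,0,5,0],
)

```text
clock: 11.8
tcp_pos: [0.4609, -0.2217, 0.0057]
tool_rot: [-0.0, -0.119, 0.993, 0.0]
ft_force: [-0.2, 1.7, -3.2]
gripper_width: 0.0218
grasp_force: 30.0
```

jog_arm(
  series=[5,0,0,1,0,5,0,0,1.5,0,5,0,0,1.5,0],
)

```text
clock: 12.1
tcp_pos: [0.4611, -0.2217, 0.0045]
tool_rot: [0.0, -0.119, 0.993, 0.0]
ft_force: [1.6, 2.6, -0.1]
gripper_width: 0.0218
grasp_force: 30.0
```

jog_arm(
  series=[30,0,0,0,0,40,0,0,0,0,50,0,0,0,0,60,0,0,0,0,60,0,0,0,0,60,0,0,0,0,60,0,0,0,0,60,0,0,0,0],
)

```text
clock: 12.9
tcp_pos: [0.4609, -0.2217, 0.0043]
tool_rot: [0.0, -0.119, 0.993, 0.0]
ft_force: [0.4, -0.9, 0.1]
gripper_width: 0.0599
grasp_force: 0.0
```

jog_arm(
  series=[60,0,0,-20,0,60,0,0,-60,0,60,0,0,-110,0,60,0,0,-150,0,60,0,0,-180,0,60,0,0,-180,0,60,0,0,-180,0],
)

```text
clock: 13.6
tcp_pos: [0.461, -0.2216, 0.1845]
tool_rot: [0.001, -0.119, 0.993, -0.0]
ft_force: [-0.2, 0.8, 0.1]
gripper_width: 0.06
grasp_force: 0.0
```

```bash
python3 - <<'E'
from h import *
im,m=snap('top','t9.png'); print(butt(im,m))
snap('scene','s9.png')
E
```

```text
[-0.1395 -0.1395 -0.1395 -0.1385]
```

View pics/s9.png

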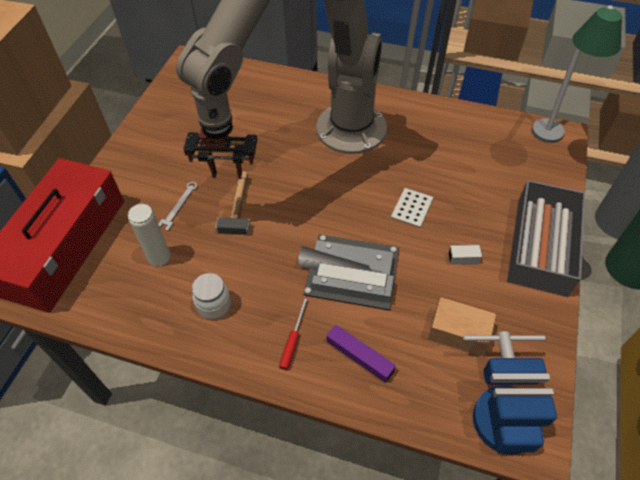

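The scene shows the hammer lying flat at (233,215), the wedge driven in at (305,258), and everything else where it was.

```bash
python3 -c "
from plant import robot
print(robot.finish_job())"
```

```text
the job is handed in; nothing more can be done
None
```

The job is handed in: separate taps drove the wedge about 55 mm until it stopped, it did not move under the last taps, the tube shows no gap at the fence in the top view, and the hammer is back on the bench clear of the fixture (about 14 s used).

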